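# Tighten the under-table star handle of a carving clamp

### The arm

A 6-joint arm with a two-finger parallel gripper is mounted at the origin on a cart in front of the work surface, level with it; the furniture and walls round the work are solid. World frame = base frame: x ahead of the robot, y to its left, z up, the work surface at z = 0. Lengths are in mm, angles in degrees, forces in N, time in s.
With the tool pointing down it reaches from about 300 to 775 mm from the base axis. Payload 14.6 kg.
Tool frame: the origin (TCP) lies at the very end of the fingers, on their centre line; the grasp point (between the pads) lies 19 mm behind it; z points along the fingers, y is the line along which they close (so a half turn about z gives the same grasp; the last joint's range is limited). The gripper opens to 85 mm and grips with 20 to 120 N. Pads are 22 mm wide; open, the fingers measure 114 mm over their backs; the gripper's body (76 mm by 85 mm) begins 54 mm behind the grasp point. The pads swing forward as they close: fully open they stand 13 mm farther back than shut.
Start: joints at [-68.102, 17.183, 87.147, -0, 75.671, -3.816], TCP at [238.629, -495.526, 231.281] pointing down, gripper open.
Joint ranges: [-173.82, 173.82], [-45.26, 126.66], [13.44, 144.39], [-59.66, 239.66], [0, 175.72], [-146.38, 146.38]. Speed limits (degrees/s): [127.2, 127.2, 147.25, 180, 180, 180].

### API

Orientations are given as [roll, pitch, yaw] about the fixed x, y, z axes, in that order (R = Rz(yaw) Ry(pitch) Rx(roll)).
In Python, from plant import readout, optics, ticket gives the robot as it stands. The module is installed in compiled form; this text tells all that it offers.
- The arm moves only by the tool play_rows, never from a script. Its argument "plan" is a list of rows, each a list of 7 numbers: the shift along the tool's x, y, z as a fraction of full scale, then the turn, a rotation vector about the tool's x, y, z as a fraction of full scale, then the closure, from -1 (fully open) to 1 (shut). A call has 1 to 20 rows; each row is the pose to reach, as a shift and turn from the pose commanded when the call began, along the tool's axes at that moment, turning the shorter way round; what a row does not reach only later rows make up. Full scale, the value 1, is 800 mm for a shift and 360 degrees for a turn. A row lasts 1/10 s, in which the tool goes at most 50 mm and 8.59 degrees, less where a joint would pass 70% of its speed; a pose out of reach is approached as far as the arm can. A call with a number of a shift or a turn outside -1 to 1 is refused whole. A call with a gripper value outside its range is refused whole. The fingers move at their own pace and stop on an object; "grip_force" is the grip in N (left out, the last holds). Time passes only in rows, so rows that repeat a pose let the fingers close. It gives the time, the measured TCP pose, the force, the opening and the grip force at its end, in the units of the state.
- readout.observe(): the state, without advancing time (a new reading comes with each control period).
- optics.grab_frame(name): name is "side" or "top"; returns a dict with "img" (420x560x3 uint8, red, green, blue), "mtx" (3x3 intrinsics, pixels), "origin" and "orientation" of the camera in the world. Camera axes: x right, y up, looking along -z (the intrinsics and any distortion apply to the point x, -y, -z); pixel columns grow to the right and rows downward; lengths in mm; the calibration is good to about 2 mm. A picture is of the moment at which its call begins. There is no depth.
- ticket.job_done(): hands the job in; it is judged then, once.
The state is a dict: "t": time; "joint_positions": joint angles; "dq": joint speeds; "joint_torque": joint torques, N m; "ee_pos": TCP position; "orientation": TCP orientation; "force": force on the tool from outside, world axes, zero at the start; "torque": the same for the moment, N m; "grip_width": finger opening in mm; "gripper_force": force on a finger pad.
Only numpy, scipy, OpenCV 4.12 (cv2) and the standard library are available. Lean on these libraries where they do the work, as an engineer would, in place of code of your own. Each camera call takes 0.05 s, during which the arm holds its last target. There are 200 camera calls.

### The job

Get the light wooden blank ready for carving on the small raised clamping table: slide it sideways (without picking it up) until its left end sits against the small end stop, then tighten the clamp on it by turning the five-armed star handle under the table clockwise as seen from above, using its arms where they stick out in front. Stop once the handle has become clearly stiffer and the blank is held firmly and squarely between both jaws, but do not overtighten; move the jaw by the handle only, and leave the bottle, tin and mallet where they are.

Things in the scene. Friction and masses are not known exactly. Their poses are not given: they have to be found in the camera images.
- stand: raised clamping table fixed to the bench: aluminium plate 195 x 190 x 10 mm, top 106 mm above the work surface, on two grey cheeks at its rear (x over +100 mm), open below in front. Origin: on the work surface, on the star handle's vertical axis. +x from the front edge to the rear, +y left along the front edge, z up. Plate: x -35 to +160, y -95 to +95 mm
- handle_axis (a point): point on the star handle's axis, at the height of its arms (82 mm over the work surface). The handle hangs under the plate: hub 40 mm in diameter, five round arms 12 mm thick, 72 degrees apart, ending in 20 mm balls centred 80 mm from the axis. Starting angle unknown. Front arms going left (+y), clockwise from above, close the front jaw by 10 mm per radian; 2 to 4 rad are needed; it stays as left
- front_edge (a point): middle of the plate's front upper edge. The star's arms stick out up to 55 mm in front of this edge, below the plate. Turned slowly and free, the handle takes 0.3 N m (4 N at 75 mm from the axis). Once the blank is gripped it climbs by about 0.1 N m per 0.07 rad. Properly tight: about 0.5 N m (6 to 7 N at 75 mm); over 0.75 N m (10 N at 75 mm) bruises the wood
- fixed_jaw (a point): centre of the lower edge of the fixed rear jaw's clamping face, on the plate's top; the jaw is 26 mm high, 110 mm wide (y), 24 mm thick, its face looks to the stand's -x
- end_stop (a point): centre of the lower edge of the end stop's face, on the plate's top; the stop is a small steel block 16 mm high, 28 mm long along x, 12 mm thick; its face looks to the stand's -y
- jaw: front, moving jaw: steel bar with a slightly springy cork facing (0.05 mm per N), together 22 mm thick (x), 90 mm wide (y), 24 mm high, on the plate. Origin: centre of the lower edge of its clamping face, on the plate's top; axes as the stand's; it closes along the stand's +x (to the rear). Not to be pushed directly: its drive does not give way.
- blank: plain light wooden block, 34 mm (its x) x 72 mm (its y) x 18 mm high, about 0.08 kg, lying loose on the plate between the jaws, 18 to 40 mm short of the end stop and slightly askew. Origin: centre of its underside. Home: its y along the stand's y, the left (+y) end on the end stop, its rear long face on the fixed jaw.
- glue_bottle: white glue bottle with a red nozzle, 143 mm tall, standing left of the table, bystander. Origin: centre of its underside.
- wax_tin: flat round tin, 68 mm diameter, 26 mm high, right of the table, bystander. Origin: centre of its underside.
- mallet: beech mallet, 214 mm long, lying further right, bystander. Origin: centre of its underside.
Mind the look-alikes: they are no part of the job. What is shaped like the blank but turquoise is not meant.

How it is judged:
By the outcome, as a careful person would: the job done as asked, in the order asked, and still so for the second after the job is handed in, with the robot touching nothing.
It also fails if it takes over 72 s, if anything falls off the work surface, if the arm or the gripper's body presses on something with over 40 N, if the wrist force passes 120 N, or if a joint passes its speed limit or range.

## Working session

There is one attempt and no reset: what is moved stays moved. The work goes in short steps, Python scripts to look and compute and a tool call to move; the robot and the scene stay as the last step left them, time stands still between calls to the robot, and variables do not carry over. Pictures are saved under pics/ and viewed, at most 10 in all, crops included, and the job is handed in when it is done.

Besides the shell and the picture viewer there is one more tool, called as name(argument=value, ...) on one line, values as JSON. play_rows: Moves the arm, as the interface text tells. Its arguments: {"type":"object","properties":{"plan":{"type":"array","items":{"type":"array","items":{"type":"number","minimum":-1,"maximum":1}}},"grip_force":{"type":"number"}},"required":["plan"]}

```bash
mkdir -p pics; cat > h.py <<'E'
import numpy as np,cv2
from plant import readout,optics,ticket
from scipy.spatial.transform import Rotation as R
def snap(n,f):
    d=optics.grab_frame(n); cv2.imwrite('pics/'+f,d['img'][:,:,::-1]); return d
E
python3 - <<'E'
from h import *
for n in('top','side'):
    d=snap(n,n+'1.png'); print(n,{k:np.round(v,3).tolist() if not isinstance(v,str) else v for k,v in d.items() if k!='img'})
print(readout.observe())
E
```

```text
top {'mtx': [[400.942, 0.0, 281.113], [0.0, 400.942, 205.459], [0.0, 0.0, 1.0]], 'origin': [506.831, -7.447, 1074.187], 'orientation': [7.969, 0.379, -90.001]}
side {'mtx': [[536.49, 0.0, 285.316], [0.0, 536.49, 210.556], [0.0, 0.0, 1.0]], 'origin': [101.858, 1203.583, 932.528], 'orientation': [58.465, 0.801, -155.606]}
{'t': 0.1, 'joint_positions': array([-6.81028098e+01,  1.72106319e+01,  8.71764712e+01,  4.93616599e-04,
        7.56699180e+01, -3.81395383e+00]), 'dq': array([ 0.03329576, -0.07575581, -0.11758194, -0.05771864,  0.05712414,
        0.06259353]), 'joint_torque': array([ 1.77901049e-03, -5.44379354e+01, -3.62371945e+01, -9.64419883e-05,
        3.04113957e-03, -2.73392931e-05]), 'ee_pos': array([ 238.54797006, -495.34682469,  230.7974224 ]), 'orientation': array([-1.79943137e+02, -4.26994118e-03,  2.57110195e+01]), 'force': array([-0.09187597, -0.22065618, -0.96932946]), 'torque': array([ 0.02414018,  0.0077239 , -0.03867536]), 'gripper_force': 0.0, 'grip_width': 85.45613707835786}
```

View pics/top1.png

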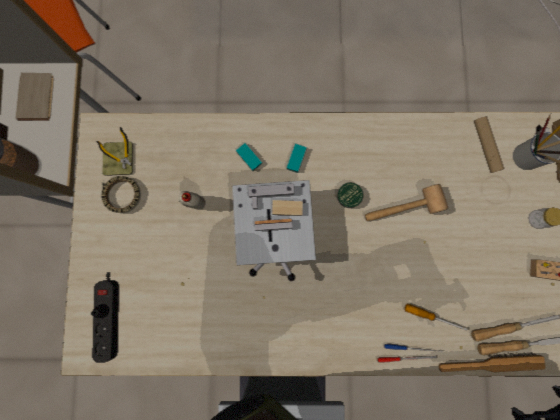

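View pics/side1.png

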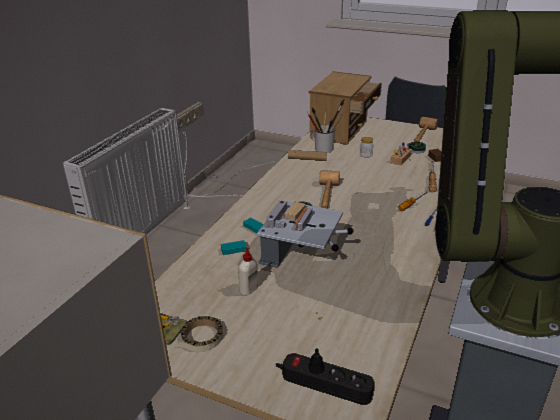

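The top view shows the stand at about (273,222), the blank at (288,208), the end stop at (255,202), and two star balls in front at (254,272) and (291,277). The turquoise decoys are behind the stand. I'll zoom in next.

```bash
python3 - <<'E'
import cv2
a=cv2.imread('pics/top1.png')[172:286,222:332]; b=cv2.imread('pics/side1.png')[190:270,250:370]
cv2.imwrite('pics/tc.png',cv2.resize(a,None,fx=5,fy=5,interpolation=cv2.INTER_CUBIC))
cv2.imwrite('pics/sc.png',cv2.resize(b,None,fx=6,fy=6,interpolation=cv2.INTER_CUBIC))
E
```

```text
(no output)
```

View pics/tc.png

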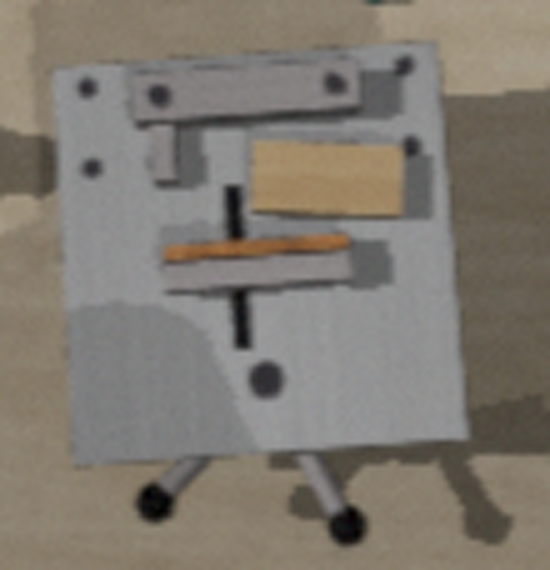

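View pics/sc.png

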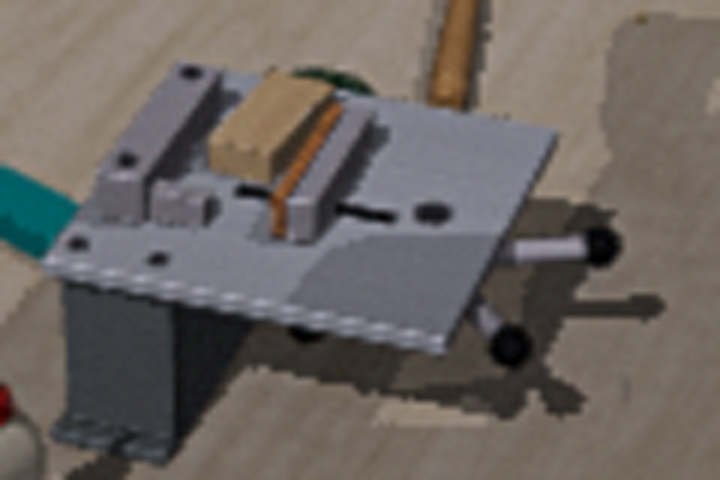

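The crop shows the plate corners at (55,70), (437,42), (467,438) and (75,465). The blank top is at (253,140), (405,148), (400,215) and (250,211), the stop face is on the right of (173,124)-(180,184), and the balls are at (155,502) and (347,524). The side crop agrees. Next I'll back-project these.

```bash
cat >> h.py <<'E'
def bp(d,uv,z):
    K=np.array(d['mtx']);Rm=R.from_euler('xyz',d['orientation'],degrees=True).as_matrix();o=np.array(d['origin'])
    uv=np.atleast_2d(uv).astype(float); z=np.broadcast_to(z,len(uv))
    r=np.c_[(uv[:,0]-K[0,2])/K[0,0],-(uv[:,1]-K[1,2])/K[1,1],-np.ones(len(uv))]@Rm.T
    return o+r*((z-o[2])/r[:,2])[:,None]
E
python3 - <<'E'
from h import *
d=optics.grab_frame('top')
f=lambda p,z: bp(d,(np.array(p)+.5)/5-.5+[222,172],z)[:,:2]
P=f([(55,70),(437,42),(467,438),(75,465)],106)
M=np.array([(160,95),(160,-95),(-35,-95),(-35,95)])
# rigid fit
c=P.mean(0);m=M.mean(0);U,S,V=np.linalg.svd((M-m).T@(P-c)); Rt=(U@V).T; t=c-Rt@m
print('stand',t,np.degrees(np.arctan2(Rt[1,0],Rt[0,0])), 'resid',(P-(M@Rt.T+t)).round(1).tolist(),S)
st=lambda q:((q-t)@Rt).round(1).tolist()
for n,p,z in [('blank',[(253,140),(405,148),(400,215),(250,211)],124),('stop',[(150,127),(173,124),(180,184),(157,187)],122),
 ('fix',[(138,125),(360,108)],132),('jaw',[(165,248),(348,236),(165,292),(350,280)],130),('balls',[(155,502),(347,524)],82),('bolt',[(266,380)],106)]:
    q=f(p,z);print(n,'W',q.round(1).tolist(),'S',st(q))
for n,p,z in [('nozzle',(186,197),143),('tin',(350,194),26)]: q=bp(d,p,z)[:,:2];print(n,q,st(q))
E
```

```text
stand [540.00677073  13.7079436 ] 3.897051043273685 resid [[-1.4, -1.2], [-0.6, 0.6], [0.9, 1.3], [1.1, -0.7]] [37632.50307777 35736.49636037]
blank W [[654.1, 20.2], [650.1, -52.6], [617.8, -50.0], [619.8, 21.5]] S [[114.2, -1.3], [105.3, -73.7], [73.3, -68.9], [80.1, 2.4]]
stop W [[660.7, 69.9], [662.2, 58.8], [633.1, 55.2], [631.6, 66.2]] S [[124.3, 47.8], [125.0, 36.7], [95.7, 35.1], [95.0, 46.2]]
fix W [[660.1, 74.8], [668.2, -31.0]] S [[124.0, 52.8], [124.9, -53.3]]
jaw W [[601.5, 61.5], [607.1, -25.1], [580.6, 61.3], [586.2, -25.9]] S [[64.6, 43.5], [64.3, -43.3], [43.8, 44.8], [43.4, -42.7]]
balls W [[481.6, 68.8], [471.1, -25.0]] S [[-54.5, 58.9], [-71.4, -33.9]]
bolt W [[540.1, 14.1]] S [[0.1, 0.4]]
nozzle [[657.52046827 222.79069051]] [[131.5, 200.6]]
tin [[ 684.02633591 -182.89269177]] [[130.3, -205.9]]
```

play_rows(plan=[[0.69,-0.25,0,0,0,-0.1894,1],[0.69,-0.25,0,0,0,-0.1894,1],[0.69,-0.25,0,0,0,-0.1894,1],[0.69,-0.25,0,0,0,-0.1894,1],[0.69,-0.25,0,0,0,-0.1894,1],[0.69,-0.25,0,0,0,-0.1894,1],[0.69,-0.25,0,0,0,-0.1894,1],[0.69,-0.25,0,0,0,-0.1894,1],[0.69,-0.25,0,0,0,-0.1894,1],[0.69,-0.25,0,0,0,-0.1894,1],[0.69,-0.25,0,0,0,-0.1894,1],[0.69,-0.25,0,0,0,-0.1894,1],[0.69,-0.25,0,0,0,-0.1894,1],[0.69,-0.25,0,0,0,-0.1894,1],[0.69,-0.25,0,0,0,-0.1894,1],[0.69,-0.25,0,0,0,-0.1894,1],[0.69,-0.25,0,0,0,-0.1894,1],[0.69,-0.25,0,0,0,-0.1894,1]])

```text
t: 1.95
ee_pos: [649.0, -76.4, 231.6]
orientation: [180.0, 0.0, 93.9]
force: [0.1, 0.1, -0.7]
grip_width: -0.1
gripper_force: 0.0
```

play_rows(plan=[[0,0,0.05,0,0,0,1],[0,0,0.1,0,0,0,1],[0,0,0.125,0,0,0,1],[0,0,0.14,0,0,0,1],[0,0,0.15,0,0,0,1],[0,0,0.15,0,0,0,1],[0,0,0.15,0,0,0,1],[0,0,0.15,0,0,0,1]])

```text
t: 2.75
ee_pos: [649.7, -75.9, 112.6]
orientation: [179.9, 0.0, 93.9]
force: [0.3, 0.2, -0.9]
grip_width: -0.0
gripper_force: 0.0
```

```bash
python3 - <<'E'
from h import *
import cv2
a=snap('top','t2.png')['img'][172:286,222:332];b=snap('side','s2.png')['img'][190:270,250:370]
A=cv2.resize(a,None,fx=3.5,fy=3.5,interpolation=cv2.INTER_CUBIC);B=cv2.resize(b,(400,267),interpolation=cv2.INTER_CUBIC)
o=np.zeros((400,790,3),np.uint8);o[:A.shape[0],:A.shape[1]]=A;o[:267,390:]=B
cv2.imwrite('pics/m2.png',o[:,:,::-1])
s=readout.observe();print(s['ee_pos'],s['force'])
E
```

```text
[649.49168426 -75.87874021 112.17545533] [-0.55217985 -0.54378664  0.68894525]
```

View pics/m2.png

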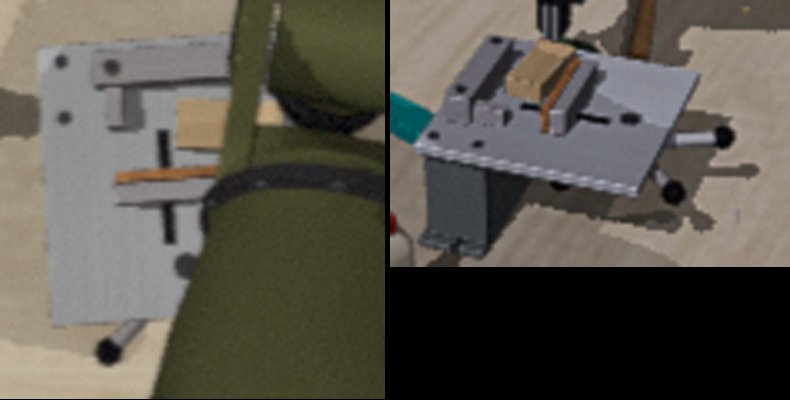

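The finger is at the blank's right end with nothing else touching. I'll push slowly toward the stop.

play_rows(plan=[[0.004,0,0,0,0,0,1],[0.008,0,0,0,0,0,1],[0.011,0,0,0,0,0,1],[0.014,0,0,0,0,0,1],[0.017,0,0,0,0,0,1],[0.02,0,0,0,0,0,1],[0.023,0,0,0,0,0,1],[0.026,0,0,0,0,0,1],[0.029,0,0,0,0,0,1],[0.032,0,0,0,0,0,1],[0.035,0,0,0,0,0,1],[0.038,0,0,0,0,0,1],[0.041,0,0,0,0,0,1],[0.044,0,0,0,0,0,1],[0.046,0,0,0,0,0,1],[0.048,0,0,0,0,0,1],[0.05,0,0,0,0,0,1],[0.052,0,0,0,0,0,1],[0.054,0,0,0,0,0,1],[0.055,0,0,0,0,0,1]])

```text
t: 4.85
ee_pos: [646.2, -31.8, 111.3]
orientation: [-180.0, -0.0, 93.9]
force: [-0.1, -0.8, -0.4]
grip_width: -0.0
gripper_force: 0.2
```

```bash
cat >> h.py <<'E'
T0=np.array([540.0,13.7]);th=np.radians(3.9);RS=np.array([[np.cos(th),-np.sin(th)],[np.sin(th),np.cos(th)]])
def S(p): return ((np.array(p)[...,:2]-T0)@RS).round(1)
def pic(f):
    a=snap('top','t_'+f)['img'][172:286,222:332];b=snap('side','s_'+f)['img'][190:270,250:370]
    A=cv2.resize(a,None,fx=3.5,fy=3.5,interpolation=cv2.INTER_CUBIC);B=cv2.resize(b,(400,267),interpolation=cv2.INTER_CUBIC)
    o=np.zeros((400,790,3),np.uint8);o[:A.shape[0],:A.shape[1]]=A;o[:267,390:]=B
    cv2.imwrite('pics/'+f,o[:,:,::-1])
def blank(z=124):
    "top-face outline of blank from side & top cameras: yellowish colour mask, minAreaRect"
    for n in('top','side'):
        d=optics.grab_frame(n);im=d['img'];x0,y0,x1,y1=(225,180,325,240) if n=='top' else (270,195,325,235)
        hsv=cv2.cvtColor(im,cv2.COLOR_RGB2HSV)[y0:y1,x0:x1]
        m=cv2.inRange(hsv,(10,70,100),(25,150,255)); k,l,s,c=cv2.connectedComponentsWithStats(m)
        i=1+np.argmax(s[1:,4]);ys,xs=np.where(l==i)
        q=S(bp(d,np.c_[xs+x0,ys+y0],z)[:,:2]);print(n,len(q),'mean',q.mean(0).round(1),'range',q.min(0),q.max(0),'rect',cv2.minAreaRect(q.astype(np.float32)))
def force():
    s=readout.observe();f=np.array(s['force']);print(s['t'],'S',S(s['ee_pos']),s['ee_pos'][2].round(1),'Fstand',(f[:2]@RS).round(2),f[2].round(2))
E
python3 -c "
from h import *
force();blank();force()"
```

```text
4.85 S [102.8 -52.6] 111.3 Fstand [-0.13 -0.78] -0.36
top 71 mean [ 94.1 -14.2] range [ 86.9 -32.5] [103.   -1.5] rect ((95.16282653808594, -17.47988510131836), (31.102258682250977, 14.55728530883789), 86.06981658935547)
side 198 mean [84.9  6.4] range [ 62.1 -41.3] [104.3  53.9] rect ((85.2186279296875, 7.0874786376953125), (34.00910568237305, 98.72642517089844), 7.275008678436279)
4.95 S [102.8 -52.6] 111.3 Fstand [0.19 0.14] -0.71
```

play_rows(plan=[[0.001,0,0,0,0,0,1],[0.002,0,0,0,0,0,1],[0.003,0,0,0,0,0,1],[0.004,0,0,0,0,0,1],[0.005,0,0,0,0,0,1]])

```text
t: 5.45
ee_pos: [645.9, -27.9, 111.3]
orientation: [-180.0, 0.0, 93.9]
force: [0.3, -1.0, -0.6]
grip_width: 0.2
gripper_force: 0.3
```

play_rows(plan=[[0.001,0,0,0,0,0,1],[0.0015,0,0,0,0,0,1],[0.0015,0,0,0,0,0,1]])

```text
t: 5.75
ee_pos: [645.8, -26.6, 111.3]
orientation: [-180.0, -0.0, 93.9]
force: [1.0, -0.4, 0.3]
grip_width: -0.2
gripper_force: 0.0
```

```bash
python3 -c "
from h import *
force();pic('m3.png');force()"
```

```text
5.75 S [102.9 -47.4] 111.3 Fstand [ 0.97 -0.5 ] 0.32
5.85 S [102.8 -47.5] 111.3 Fstand [0.52 0.71] -0.63
```

View pics/m3.png

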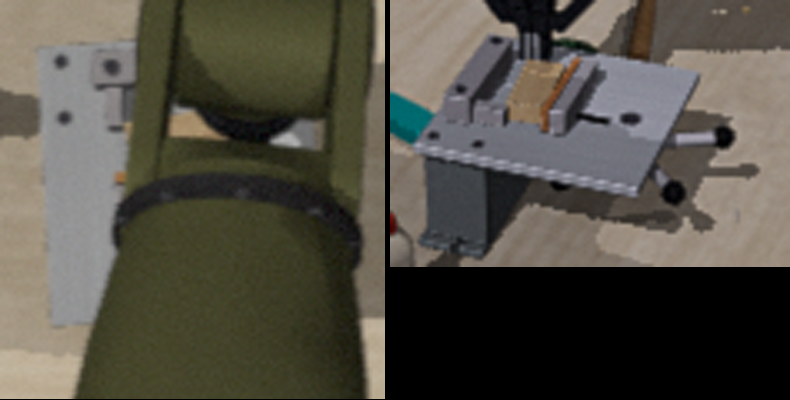

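The blank has slid left, staying square, and its left end is nearly at the stop. I'll creep on until a force appears.

play_rows(plan=[[0.001,0,0,0,0,0,1],[0.002,0,0,0,0,0,1],[0.0025,0,0,0,0,0,1],[0.0025,0,0,0,0,0,1]])

```text
t: 6.25
ee_pos: [645.8, -25.7, 111.4]
orientation: [180.0, 0.1, 93.9]
force: [-0.1, -6.7, 0.4]
grip_width: 0.0
gripper_force: 3.5
```

play_rows(plan=[[0.001,0,0,0,0,0,1],[0.0015,0,0,0,0,0,1],[0.0015,0,0,0,0,0,1]])

```text
t: 6.55
ee_pos: [645.8, -25.4, 111.5]
orientation: [180.0, 0.2, 93.8]
force: [0.8, -12.9, 0.1]
grip_width: 0.1
gripper_force: 6.4
```

play_rows(plan=[[-0.004,0,0,0,0,0,1],[-0.01,0,0,0,0,0,1],[-0.02,0,0,0,0,0,1],[-0.02,0,0,0,0,0,1],[-0.02,0,-0.04,0,0,0,1],[-0.02,0,-0.08,0,0,0,1],[-0.02,0,-0.12,0,0,0,1],[-0.02,0,-0.12,0,0,0,1],[-0.02,0,-0.12,0,0,0,1]])

```text
t: 7.45
ee_pos: [646.7, -39.4, 207.5]
orientation: [180.0, 0.0, 93.9]
force: [0.4, 0.0, -1.0]
grip_width: -0.1
gripper_force: 0.0
```

```bash
python3 -c "
from h import *
force()
# cmd now stand (103,-60.6), yaw rel 0
cx,cy=103,-60.6
tx,ty=-59.8,-60.5
print('dx(tool)=stand y',(ty-cy)/800,'dy=stand x',(tx-cx)/800,'rot',25.4/360)"
```

```text
7.45 S [102.9 -60.2] 207.5 Fstand [ 0.36 -0.02] -1.02
dx(tool)=stand y 0.00012500000000000176 dy=stand x -0.20350000000000001 rot 0.07055555555555555
```

play_rows(plan=[[0,-0.06,0,0,0,-0.0706,1],[0,-0.12,0,0,0,-0.0706,1],[0,-0.17,0,0,0,-0.0706,1],[0,-0.2035,0,0,0,-0.0706,1],[0,-0.2035,0,0,0,-0.0706,1],[0,-0.2035,0,0,0,-0.0706,1],[0,-0.2035,0,0,0,-0.0706,1]])

```text
t: 8.15
ee_pos: [484.8, -50.5, 206.7]
orientation: [-180.0, -0.0, 119.3]
force: [0.3, 0.0, -0.4]
grip_width: 0.3
gripper_force: 0.0
```

```bash
python3 -c "
from h import *
force();pic('m4.png')"
```

```text
8.15 S [-59.5 -60.3] 206.7 Fstand [0.26 0.  ] -0.36
```

View pics/m4.png

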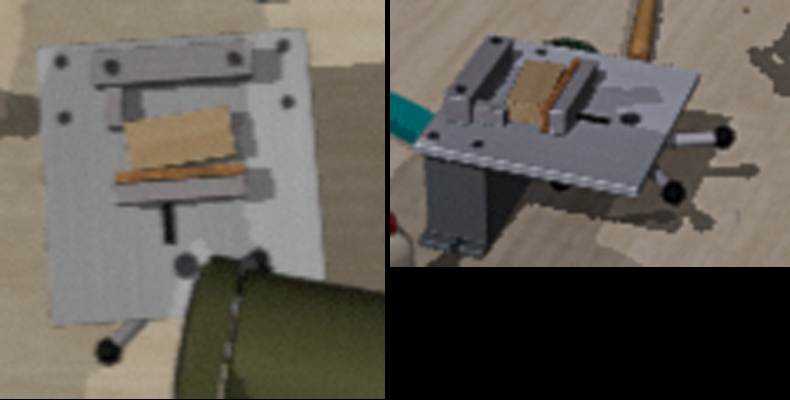

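The blank is now askew the other way. Its rear-left corner is at about (125,124), near the stop's front end. I'll measure it precisely.

```bash
python3 -c "
from h import *
d=optics.grab_frame('top')
f=lambda p,z:S(bp(d,(np.array(p)+.5)/3.5-.5+[222,172],z)[:,:2])
print(f([(125,124),(228,108),(237,155),(133,170)],124).tolist(),f([(125,86),(128,128),(108,130)],122).tolist(),f([(116,175),(244,167)],130).tolist())
im=d['img'];hsv=cv2.cvtColor(im,cv2.COLOR_RGB2HSV)
print(im[210,265:285:3].tolist(),hsv[210,265:285:3].tolist())
"
```

```text
[[98.6, 35.3], [104.8, -35.7], [72.1, -39.5], [66.7, 31.8]] [[125.2, 33.9], [96.0, 33.6], [95.6, 47.3]] [[63.5, 43.2], [63.0, -43.5]]
[[156, 133, 101], [152, 130, 98], [153, 131, 99], [151, 127, 94], [149, 128, 97], [147, 125, 91], [145, 123, 91]] [[17, 90, 156], [18, 91, 152], [18, 90, 153], [17, 96, 151], [18, 89, 149], [18, 97, 147], [18, 95, 145]]
```

The blank's left rear corner touches the stop, but it is yawed about +4.7°. I'll push once more nearer its front-right corner to square it, stopping at the flush position.

play_rows(plan=[[-0.025,0.05,0,0,0,0.0706,1],[-0.05,0.1,0,0,0,0.0706,1],[-0.07,0.14,0,0,0,0.0706,1],[-0.0827,0.1638,0,0,0,0.0706,1],[-0.0827,0.1638,0,0,0,0.0706,1],[-0.0827,0.1638,0,0,0,0.0706,1],[-0.0827,0.1638,0.04,0,0,0.0706,1],[-0.0827,0.1638,0.08,0,0,0.0706,1],[-0.0827,0.1638,0.11,0,0,0.0706,1],[-0.0827,0.1638,0.12,0,0,0.0706,1],[-0.0827,0.1638,0.12,0,0,0.0706,1],[-0.0827,0.1638,0.12,0,0,0.0706,1]])

```text
t: 9.5
ee_pos: [631.4, -44.2, 112.9]
orientation: [179.9, 0.0, 93.9]
force: [-0.1, 0.6, 1.0]
grip_width: 0.0
gripper_force: 0.0
```

```bash
python3 -c "
from h import *
force();print(readout.observe()['orientation'])"
```

```text
9.5 S [ 87.2 -64. ] 112.9 Fstand [-0.03  0.62] 0.96
[1.79883728e+02 2.27795698e-02 9.38990740e+01]
```

play_rows(plan=[[0.003,0,0,0,0,0,1],[0.006,0,0,0,0,0,1],[0.009,0,0,0,0,0,1],[0.012,0,0,0,0,0,1],[0.014,0,0,0,0,0,1],[0.016,0,0,0,0,0,1],[0.0175,0,0,0,0,0,1],[0.019,0,0,0,0,0,1],[0.02,0,0,0,0,0,1],[0.0206,0,0,0,0,0,1],[0.0206,0,0,0,0,0,1],[0.0206,0,0,0,0,0,1]])

```text
t: 10.7
ee_pos: [629.7, -28.4, 111.3]
orientation: [-180.0, 0.0, 93.9]
force: [-0.8, -4.6, 0.5]
grip_width: -0.3
gripper_force: 2.4
```

play_rows(plan=[[-0.004,0,0,0,0,0,1],[-0.012,0,0,0,0,0,1],[-0.0206,0,0,0,0,0,1],[-0.0206,0,0,0,0,0,1],[-0.0206,0,-0.04,0,0,0,1],[-0.0206,0,-0.08,0,0,0,1],[-0.0206,0,-0.12,0,0,0,1],[-0.0206,0,-0.12,0,0,0,1],[-0.0162,-0.05,-0.12,0,0,-0.0706,1],[-0.0162,-0.1,-0.12,0,0,-0.0706,1],[-0.0162,-0.15,-0.12,0,0,-0.0706,1],[-0.0162,-0.1835,-0.12,0,0,-0.0706,1],[-0.0162,-0.1835,-0.12,0,0,-0.0706,1],[-0.0162,-0.1835,-0.12,0,0,-0.0706,1]])

```text
t: 12.1
ee_pos: [484.4, -50.6, 207.4]
orientation: [180.0, 0.0, 119.3]
force: [0.5, 0.7, 0.1]
grip_width: -0.1
gripper_force: 0.0
```

```bash
python3 -c "
from h import *
force();pic('m5.png')"
```

```text
12.1 S [-59.9 -60.4] 207.4 Fstand [0.58 0.64] 0.14
```

View pics/m5.png

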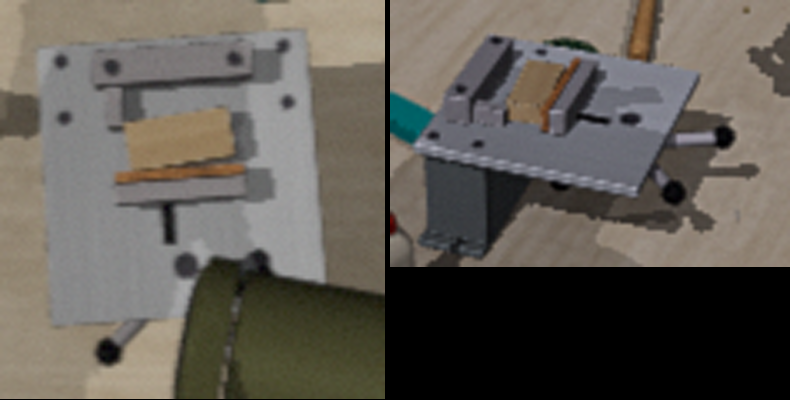

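The blank still touches the stop with about 4° of yaw. The jaw will square it, and I'll re-seat it before it is gripped. Now I'll lower behind the right front arm.

play_rows(plan=[[0,0,0.04,0,0,0,1],[0,0,0.08,0,0,0,1],[0,0,0.11,0,0,0,1],[0,0,0.13,0,0,0,1],[0,0,0.145,0,0,0,1],[0,0,0.155,0,0,0,1],[0,0,0.162,0,0,0,1],[0,0,0.1665,0,0,0,1],[0,0,0.1665,0,0,0,1],[0,0,0.1665,0,0,0,1]])

```text
t: 13.2
ee_pos: [484.5, -50.6, 74.5]
orientation: [180.0, 0.0, 119.3]
force: [-0.5, -0.1, 0.3]
grip_width: -0.1
gripper_force: 0.0
```

```bash
cat >> h.py <<'E'
def tool(phi,r,tg):  # tool centre in stand for arm angle phi(deg), radial r, tangential tg behind
    p=np.radians(phi); return r*np.array([-np.cos(p),np.sin(p)])-tg*np.array([np.sin(p),np.cos(p)])
def arc(phi0,r0,t0,phi1,n,r=80,tg=21):
    c=tool(phi0,r0,t0);p=np.radians(phi0);ax=np.array([[np.sin(p),np.cos(p)],[np.cos(p),-np.sin(p)]])
    out=[]
    for f in np.linspace(phi0,phi1,n+1)[1:]:
        k=min(1,(len(out)+1)/3); d=ax@(tool(f,r,t0+(tg-t0)*k)-c)/800
        out.append([round(float(d[0]),4),round(float(d[1]),4),0,0,0,round((f-phi0)/360,4),1])
    print(out)
E
python3 -c "
from h import *
force()
arc(-25.4,80,29,10,20)
arc(10,80,21,48,20)"
```

```text
13.2 S [-59.8 -60.4] 74.5 Fstand [-0.49 -0.03] 0.34
[[0.0064, -0.001, 0, 0, 0, np.float64(0.0049), 1], [0.0129, -0.0016, 0, 0, 0, np.float64(0.0098), 1], [0.0194, -0.002, 0, 0, 0, np.float64(0.0148), 1], [0.0225, -0.0025, 0, 0, 0, np.float64(0.0197), 1], [0.0257, -0.0028, 0, 0, 0, np.float64(0.0246), 1], [0.0289, -0.0031, 0, 0, 0, np.float64(0.0295), 1], [0.0321, -0.0033, 0, 0, 0, np.float64(0.0344), 1], [0.0353, -0.0034, 0, 0, 0, np.float64(0.0393), 1], [0.0385, -0.0034, 0, 0, 0, np.float64(0.0442), 1], [0.0416, -0.0032, 0, 0, 0, np.float64(0.0492), 1], [0.0448, -0.003, 0, 0, 0, np.float64(0.0541), 1], [0.048, -0.0027, 0, 0, 0, np.float64(0.059), 1], [0.0512, -0.0023, 0, 0, 0, np.float64(0.0639), 1], [0.0543, -0.0018, 0, 0, 0, np.float64(0.0688), 1], [0.0575, -0.0012, 0, 0, 0, np.float64(0.0738), 1], [0.0606, -0.0005, 0, 0, 0, np.float64(0.0787), 1], [0.0637, 0.0003, 0, 0, 0, np.float64(0.0836), 1], [0.0667, 0.0012, 0, 0, 0, np.float64(0.0885), 1], [0.0698, 0.0022, 0, 0, 0, np.float64(0.0934), 1], [0.0728, 0.0033, 0, 0, 0, np.float64(0.0983), 1]]
[[0.0033, -0.0008, 0, 0, 0, np.float
[... 274 characters left out ...]
237, -0.0034, 0, 0, 0, np.float64(0.0369), 1], [0.0271, -0.0034, 0, 0, 0, np.float64(0.0422), 1], [0.0306, -0.0033, 0, 0, 0, np.float64(0.0475), 1], [0.034, -0.0031, 0, 0, 0, np.float64(0.0528), 1], [0.0374, -0.0028, 0, 0, 0, np.float64(0.0581), 1], [0.0408, -0.0024, 0, 0, 0, np.float64(0.0633), 1], [0.0442, -0.0018, 0, 0, 0, np.float64(0.0686), 1], [0.0476, -0.0012, 0, 0, 0, np.float64(0.0739), 1], [0.0509, -0.0004, 0, 0, 0, np.float64(0.0792), 1], [0.0542, 0.0005, 0, 0, 0, np.float64(0.0844), 1], [0.0575, 0.0014, 0, 0, 0, np.float64(0.0897), 1], [0.0607, 0.0025, 0, 0, 0, np.float64(0.095), 1], [0.064, 0.0037, 0, 0, 0, np.float64(0.1003), 1], [0.0671, 0.005, 0, 0, 0, np.float64(0.1056), 1]]
```

play_rows(plan=[[0.0064,-0.001,0,0,0,0.0049,1],[0.0129,-0.0016,0,0,0,0.0098,1],[0.0194,-0.002,0,0,0,0.0148,1],[0.0225,-0.0025,0,0,0,0.0197,1],[0.0257,-0.0028,0,0,0,0.0246,1],[0.0289,-0.0031,0,0,0,0.0295,1],[0.0321,-0.0033,0,0,0,0.0344,1],[0.0353,-0.0034,0,0,0,0.0393,1],[0.0385,-0.0034,0,0,0,0.0442,1],[0.0416,-0.0032,0,0,0,0.0492,1],[0.0448,-0.003,0,0,0,0.0541,1],[0.048,-0.0027,0,0,0,0.059,1],[0.0512,-0.0023,0,0,0,0.0639,1],[0.0543,-0.0018,0,0,0,0.0688,1],[0.0575,-0.0012,0,0,0,0.0738,1],[0.0606,-0.0005,0,0,0,0.0787,1],[0.0637,0.0003,0,0,0,0.0836,1],[0.0667,0.0012,0,0,0,0.0885,1],[0.0698,0.0022,0,0,0,0.0934,1],[0.0728,0.0033,0,0,0,0.0983,1]])

```text
t: 15.2
ee_pos: [457.9, 1.2, 74.5]
orientation: [180.0, 0.0, 83.9]
force: [-3.4, -4.6, 1.1]
grip_width: -0.0
gripper_force: 2.2
```

play_rows(plan=[[0.0033,-0.0008,0,0,0,0.0053,1],[0.0067,-0.0015,0,0,0,0.0106,1],[0.0101,-0.0021,0,0,0,0.0158,1],[0.0135,-0.0026,0,0,0,0.0211,1],[0.0169,-0.003,0,0,0,0.0264,1],[0.0203,-0.0032,0,0,0,0.0317,1],[0.0237,-0.0034,0,0,0,0.0369,1],[0.0271,-0.0034,0,0,0,0.0422,1],[0.0306,-0.0033,0,0,0,0.0475,1],[0.034,-0.0031,0,0,0,0.0528,1],[0.0374,-0.0028,0,0,0,0.0581,1],[0.0408,-0.0024,0,0,0,0.0633,1],[0.0442,-0.0018,0,0,0,0.0686,1],[0.0476,-0.0012,0,0,0,0.0739,1],[0.0509,-0.0004,0,0,0,0.0792,1],[0.0542,0.0005,0,0,0,0.0844,1],[0.0575,0.0014,0,0,0,0.0897,1],[0.0607,0.0025,0,0,0,0.095,1],[0.064,0.0037,0,0,0,0.1003,1],[0.0671,0.005,0,0,0,0.1056,1]])

```text
t: 17.2
ee_pos: [467.3, 54.4, 74.4]
orientation: [-180.0, 0.0, 45.8]
force: [-3.9, -1.3, 2.3]
grip_width: 0.3
gripper_force: 2.2
```

```bash
python3 -c "
from h import *
force();print(tool(48,80,21))"
```

```text
17.2 S [-69.8  45.6] 74.4 Fstand [-4.02 -1.01] 2.32
[-69.13648984  45.3998433 ]
```

```bash
cat >> h.py <<'E'
def way(phi0,c0,pts):
    p=np.radians(phi0);ax=np.array([[np.sin(p),np.cos(p)],[np.cos(p),-np.sin(p)]]);c=np.array(c0)
    out=[]
    for f,q,n in pts:
        d=ax@(np.array(q)-c)/800; out+=[[round(float(d[0]),4),round(float(d[1]),4),0,0,0,round(float(f-phi0)/360,4),1]]*n
    print(out)
E
python3 -c "
from h import *
P=lambda f,r,t:(f,tool(f,r,t))
way(48,tool(48,80,21),[(*P(48,81,29),1),(*P(48,110,33),1),(*P(48,145,33),1),(*P(30,150,30),2),(*P(10,150,31),2),(*P(-10,150,31),2),(*P(-24,150,31),3),(*P(-24,110,31),1),(*P(-24,80,29),3)])
arc(-24,80,29,10,16);arc(10,80,21,28,10)"
```

```text
[[-0.01, -0.0012, 0, 0, 0, 0.0, 1], [-0.015, -0.0375, 0, 0, 0, 0.0, 1], [-0.015, -0.0813, 0, 0, 0, 0.0, 1], [-0.0674, -0.0667, 0, 0, 0, -0.05, 1], [-0.0674, -0.0667, 0, 0, 0, -0.05, 1], [-0.1197, -0.0239, 0, 0, 0, -0.1056, 1], [-0.1197, -0.0239, 0, 0, 0, -0.1056, 1], [-0.1533, 0.0335, 0, 0, 0, -0.1611, 1], [-0.1533, 0.0335, 0, 0, 0, -0.1611, 1], [-0.164, 0.0789, 0, 0, 0, -0.2, 1], [-0.164, 0.0789, 0, 0, 0, -0.2, 1], [-0.164, 0.0789, 0, 0, 0, -0.2, 1], [-0.1165, 0.0944, 0, 0, 0, -0.2, 1], [-0.0801, 0.1036, 0, 0, 0, -0.2, 1], [-0.0801, 0.1036, 0, 0, 0, -0.2, 1], [-0.0801, 0.1036, 0, 0, 0, -0.2, 1]]
[[0.0071, -0.0012, 0, 0, 0, np.float64(0.0059), 1], [0.0142, -0.0019, 0, 0, 0, np.float64(0.0118), 1], [0.0213, -0.0023, 0, 0, 0, np.float64(0.0177), 1], [0.0251, -0.0028, 0, 0, 0, np.float64(0.0236), 1], [0.0289, -0.0031, 0, 0, 0, np.float64(0.0295), 1], [0.0327, -0.0033, 0, 0, 0, np.float64(0.0354), 1], [0.0366, -0.0034, 0, 0, 0, np.float64(0.0413), 1], [0.0404, -0.0033, 0, 0, 0, np.float64(0.0472), 1], [0.0442, -0.0031, 0, 0, 0, np.float64(0.0531), 1], [0.048, -0.0027, 0, 0, 0, np.float64(0.059), 1], [0.0518, -0.0022, 0, 0, 0, np.float64(0.0649), 1], [0.0556, -0.0016, 0, 0, 0, np.float64(0.0708), 1], [0.0594, -0.0008, 0, 0, 0, np.float64(0.0767), 1], [0.0631, 0.0002, 0, 0, 0, np.float64(0.0826), 1], [0.0668, 0.0012, 0, 0, 0, np.float64(0.0885), 1], [0.0704, 0.0024, 0, 0, 0, np.float64(0.0944), 1]]
[[0.0032, -0.0008, 0, 0, 0, np.float64(0.005), 1], [0.0063, -0.0015, 0, 0, 0, np.float64(0.01), 1], [0.0095, -0.002, 0, 0, 0, np.float64(0.015), 1], [0.0127, -0.0025, 0, 0, 0, np.float64(0.02), 1], [0.016, -0.0029, 0, 0, 0, np.float64(0.025), 1], [0.0192, -0.0031, 0, 0, 0, np.float64(0.03), 1], [0.0224, -0.0033, 0, 0, 0, np.float64(0.035), 1], [0.0257, -0.0034, 0, 0, 0, np.float64(0.04), 1], [0.0289, -0.0034, 0, 0, 0, np.float64(0.045), 1], [0.0322, -0.0032, 0, 0, 0, np.float64(0.05), 1]]
```

play_rows(plan=[[-0.01,-0.0012,0,0,0,0.0,1],[-0.015,-0.0375,0,0,0,0.0,1],[-0.015,-0.0813,0,0,0,0.0,1],[-0.0674,-0.0667,0,0,0,-0.05,1],[-0.0674,-0.0667,0,0,0,-0.05,1],[-0.1197,-0.0239,0,0,0,-0.1056,1],[-0.1197,-0.0239,0,0,0,-0.1056,1],[-0.1533,0.0335,0,0,0,-0.1611,1],[-0.1533,0.0335,0,0,0,-0.1611,1],[-0.164,0.0789,0,0,0,-0.2,1],[-0.164,0.0789,0,0,0,-0.2,1],[-0.164,0.0789,0,0,0,-0.2,1],[-0.164,0.0789,0,0,0,-0.2,1],[-0.1165,0.0944,0,0,0,-0.2,1],[-0.0801,0.1036,0,0,0,-0.2,1],[-0.0801,0.1036,0,0,0,-0.2,1],[-0.0801,0.1036,0,0,0,-0.2,1]])

```text
t: 18.9
ee_pos: [482.3, -49.0, 74.0]
orientation: [-180.0, -0.0, 117.8]
force: [-0.5, 0.3, 0.4]
grip_width: -0.2
gripper_force: 0.0
```

```bash
python3 -c "
from h import *
force();print(tool(-24,80,29))"
```

```text
18.9 S [-61.8 -58.6] 74.0 Fstand [-0.48  0.29] 0.35
[-61.28827396 -59.03174972]
```

play_rows(plan=[[0.0071,-0.0012,0,0,0,0.0059,1],[0.0142,-0.0019,0,0,0,0.0118,1],[0.0213,-0.0023,0,0,0,0.0177,1],[0.0251,-0.0028,0,0,0,0.0236,1],[0.0289,-0.0031,0,0,0,0.0295,1],[0.0327,-0.0033,0,0,0,0.0354,1],[0.0366,-0.0034,0,0,0,0.0413,1],[0.0404,-0.0033,0,0,0,0.0472,1],[0.0442,-0.0031,0,0,0,0.0531,1],[0.048,-0.0027,0,0,0,0.059,1],[0.0518,-0.0022,0,0,0,0.0649,1],[0.0556,-0.0016,0,0,0,0.0708,1],[0.0594,-0.0008,0,0,0,0.0767,1],[0.0631,0.0002,0,0,0,0.0826,1],[0.0668,0.0012,0,0,0,0.0885,1],[0.0704,0.0024,0,0,0,0.0944,1]])

```text
t: 20.5
ee_pos: [456.7, 0.6, 74.0]
orientation: [-179.9, 0.0, 83.7]
force: [-3.8, -4.5, 0.9]
grip_width: -0.1
gripper_force: 2.2
```

play_rows(plan=[[0.0032,-0.0008,0,0,0,0.005,1],[0.0063,-0.0015,0,0,0,0.01,1],[0.0095,-0.002,0,0,0,0.015,1],[0.0127,-0.0025,0,0,0,0.02,1],[0.016,-0.0029,0,0,0,0.025,1],[0.0192,-0.0031,0,0,0,0.03,1],[0.0224,-0.0033,0,0,0,0.035,1],[0.0257,-0.0034,0,0,0,0.04,1],[0.0289,-0.0034,0,0,0,0.045,1],[0.0322,-0.0032,0,0,0,0.05,1]])

```text
t: 21.5
ee_pos: [456.6, 26.5, 73.9]
orientation: [-179.9, 0.1, 65.7]
force: [-3.0, -2.6, -0.7]
grip_width: 0.1
gripper_force: 2.2
```

```bash
python3 -c "
from h import *
force();pic('m6.png')"
```

```text
21.5 S [-82.3  18.5] 73.9 Fstand [-3.13 -2.34] -0.74
```

View pics/m6.png

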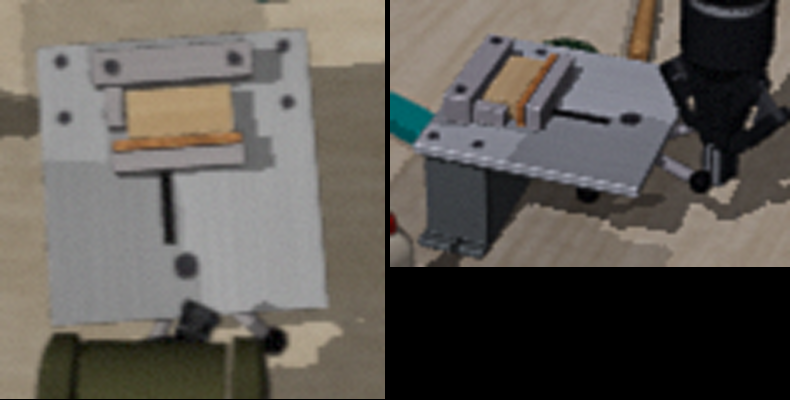

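The jaw is at about (180,145) and the blank is nearly square between the jaws, with its left end at the stop (125,105). I'll measure numerically.

```bash
cat >> h.py <<'E'
def meas(f=None):
    d=optics.grab_frame('top');im=d['img'] if f is None else cv2.imread(f)[:,:,::-1]
    hsv=cv2.cvtColor(np.ascontiguousarray(im),cv2.COLOR_RGB2HSV)[180:235,240:310].astype(int)
    m=((hsv[...,0]>12)&(hsv[...,0]<23)&(hsv[...,1]>60)&(hsv[...,1]<150)&(hsv[...,2]>100)).astype(np.uint8)
    k,l,s,c=cv2.connectedComponentsWithStats(m);i=1+np.argmax(s[1:,4]);ys,xs=np.where(l==i)
    q=((bp(d,np.c_[xs+240,ys+180],124)[:,:2]-T0)@RS).astype(np.float32)
    r=cv2.minAreaRect(q);print('n',len(q),'centroid',q.mean(0),'rect',r)
    C=np.cov((q-q.mean(0)).T);w,v=np.linalg.eigh(C);a=v[:,1];print('yaw',np.degrees(np.arctan2(-a[0],a[1]))%180, 'len',np.sqrt(12*w))
E
python3 -c "
from h import *
for f in ('top1','t_m4','t_m6'): meas('pics/%s.png'%f)"
```

```text
n 413 centroid [ 93.34079 -35.28067] rect ((93.17840576171875, -35.65962600708008), (71.581787109375, 33.637001037597656), 83.28298950195312)
yaw 174.01353411030087 len [33.91336973 70.71047545]
n 494 centroid [82.32469    -0.50564915] rect ((82.20954132080078, 0.17863845825195312), (44.675907135009766, 86.13253784179688), 0.022900307551026344)
yaw 5.327254514615089 len [42.11915394 75.14182559]
n 499 centroid [101.6176     -1.3544033] rect ((101.59675598144531, 1.1137733459472656), (86.3948745727539, 40.214420318603516), 89.89466094970703)
yaw 0.9800245349689857 len [40.08729917 76.46693099]
```

```bash
python3 -c "
from h import *
way(28,tool(28,80,21),[(28,tool(28,82,29),1),(0,[-10,-55],1),(0,[60,-64],1),(0,[105.5,-64],1)])"
```

```text
[[-0.01, -0.0025, 0, 0, 0, 0.0, 1], [-0.0403, 0.1212, 0, 0, 0, -0.0778, 1], [-0.0092, 0.2038, 0, 0, 0, -0.0778, 1], [0.0175, 0.254, 0, 0, 0, -0.0778, 1]]
```

play_rows(plan=[[-0.01,-0.0025,0,0,0,0,1],[-0.01,-0.0025,-0.05,0,0,0,1],[-0.01,-0.0025,-0.11,0,0,0,1],[-0.01,-0.0025,-0.1665,0,0,0,1],[-0.0403,0.06,-0.1665,0,0,-0.0778,1],[-0.0403,0.1212,-0.1665,0,0,-0.0778,1],[-0.0092,0.2038,-0.1665,0,0,-0.0778,1],[0.0175,0.254,-0.1665,0,0,-0.0778,1],[0.0175,0.254,-0.1665,0,0,-0.0778,1],[0.0175,0.254,-0.1665,0,0,-0.0778,1],[0.0175,0.254,-0.1665,0,0,-0.0778,1],[0.0175,0.254,-0.12,0,0,-0.0778,1],[0.0175,0.254,-0.08,0,0,-0.0778,1],[0.0175,0.254,-0.06,0,0,-0.0778,1],[0.0175,0.254,-0.0463,0,0,-0.0778,1],[0.0175,0.254,-0.0463,0,0,-0.0778,1],[0.0175,0.254,-0.0463,0,0,-0.0778,1]])

```text
t: 23.45
ee_pos: [649.8, -42.9, 112.6]
orientation: [179.9, 0.0, 93.9]
force: [0.4, 0.8, 0.5]
grip_width: 0.1
gripper_force: 0.0
```

```bash
python3 -c "
from h import *
force();print(readout.observe()['orientation'])"
```

```text
23.45 S [105.7 -63.9] 112.6 Fstand [0.48 0.73] 0.46
[1.79892169e+02 1.92629883e-02 9.39339948e+01]
```

Push +15 mm (to -49), then creep.

play_rows(plan=[[0.004,0,0,0,0,0,1],[0.008,0,0,0,0,0,1],[0.012,0,0,0,0,0,1],[0.015,0,0,0,0,0,1],[0.0165,0,0,0,0,0,1],[0.018,0,0,0,0,0,1],[0.019,0,0,0,0,0,1],[0.019,0,0,0,0,0,1]])

```text
t: 24.25
ee_pos: [648.4, -27.6, 111.1]
orientation: [180.0, 0.0, 93.9]
force: [-0.2, -0.6, 0.5]
grip_width: -0.0
gripper_force: 0.0
```

play_rows(plan=[[0.0008,0,0,0,0,0,1],[0.0016,0,0,0,0,0,1],[0.0016,0,0,0,0,0,1]])

```text
t: 24.55
ee_pos: [648.2, -26.3, 111.1]
orientation: [-180.0, -0.0, 93.9]
force: [-1.3, 0.1, -0.8]
grip_width: 0.3
gripper_force: 0.0
```

play_rows(plan=[[0.0008,0,0,0,0,0,1],[0.0015,0,0,0,0,0,1],[0.0015,0,0,0,0,0,1]])

```text
t: 24.85
ee_pos: [648.2, -25.4, 111.1]
orientation: [180.0, 0.0, 93.9]
force: [0.0, -3.8, 0.6]
grip_width: 0.1
gripper_force: 1.6
```

play_rows(plan=[[0.0008,0,0,0,0,0,1],[0.0012,0,0,0,0,0,1],[0.0012,0,0,0,0,0,1]])

```text
t: 25.15
ee_pos: [648.2, -25.4, 111.2]
orientation: [180.0, 0.1, 93.9]
force: [0.1, -9.3, 0.1]
grip_width: 0.1
gripper_force: 4.5
```

```bash
python3 -c "
from h import *
force()
way(0,[105.5,-45.4],[(0,[105.5,-64],1),(28,[20,-50],1),(28,tool(28,80,30),1)])
arc(28,80,30,44,12)"
```

```text
25.15 S [105.2 -46.3] 111.2 Fstand [-0.5  -9.33] 0.14
[[-0.0233, 0.0, 0, 0, 0, 0.0, 1], [-0.0058, -0.1069, 0, 0, 0, 0.0778, 1], [0.0706, -0.2378, 0, 0, 0, 0.0778, 1]]
[[0.0061, -0.0008, 0, 0, 0, np.float64(0.0037), 1], [0.0122, -0.0013, 0, 0, 0, np.float64(0.0074), 1], [0.0183, -0.0016, 0, 0, 0, np.float64(0.0111), 1], [0.0207, -0.002, 0, 0, 0, np.float64(0.0148), 1], [0.023, -0.0024, 0, 0, 0, np.float64(0.0185), 1], [0.0254, -0.0027, 0, 0, 0, np.float64(0.0222), 1], [0.0278, -0.0029, 0, 0, 0, np.float64(0.0259), 1], [0.0302, -0.0031, 0, 0, 0, np.float64(0.0296), 1], [0.0326, -0.0033, 0, 0, 0, np.float64(0.0333), 1], [0.035, -0.0034, 0, 0, 0, np.float64(0.037), 1], [0.0374, -0.0034, 0, 0, 0, np.float64(0.0407), 1], [0.0398, -0.0034, 0, 0, 0, np.float64(0.0444), 1]]
```

play_rows(plan=[[-0.006,0,0,0,0,0,1],[-0.015,0,0,0,0,0,1],[-0.0233,0,0,0,0,0,1],[-0.0233,0,0,0,0,0,1],[-0.0233,0,-0.04,0,0,0,1],[-0.0233,0,-0.08,0,0,0,1],[-0.0233,0,-0.12,0,0,0,1],[-0.0233,0,-0.12,0,0,0,1],[-0.0058,-0.05,-0.12,0,0,0.0778,1],[-0.0058,-0.1069,-0.12,0,0,0.0778,1],[0.03,-0.15,-0.12,0,0,0.0778,1],[0.05,-0.2,-0.12,0,0,0.0778,1],[0.0706,-0.2378,-0.12,0,0,0.0778,1],[0.0706,-0.2378,-0.12,0,0,0.0778,1],[0.0706,-0.2378,-0.12,0,0,0.0778,1],[0.0706,-0.2378,-0.12,0,0,0.0778,1]])

```text
t: 26.75
ee_pos: [455.1, 18.9, 207.0]
orientation: [180.0, -0.0, 65.9]
force: [1.0, 0.1, 0.7]
grip_width: -0.1
gripper_force: 0.0
```

play_rows(plan=[[0,0,0.05,0,0,0,1],[0,0,0.1,0,0,0,1],[0,0,0.13,0,0,0,1],[0,0,0.15,0,0,0,1],[0,0,0.16,0,0,0,1],[0,0,0.1663,0,0,0,1],[0,0,0.1663,0,0,0,1],[0,0,0.1663,0,0,0,1]])

```text
t: 27.55
ee_pos: [454.9, 19.0, 74.7]
orientation: [179.9, -0.0, 65.9]
force: [0.6, 0.1, 0.3]
grip_width: -0.1
gripper_force: 0.0
```

```bash
python3 -c "
from h import *
force();print(tool(28,80,30))"
```

```text
27.55 S [-84.5  11.1] 74.7 Fstand [0.65 0.03] 0.33
[-84.71995431  11.06929724]
```

play_rows(plan=[[0.0061,-0.0008,0,0,0,0.0037,1],[0.0122,-0.0013,0,0,0,0.0074,1],[0.0183,-0.0016,0,0,0,0.0111,1],[0.0207,-0.002,0,0,0,0.0148,1],[0.023,-0.0024,0,0,0,0.0185,1],[0.0254,-0.0027,0,0,0,0.0222,1],[0.0278,-0.0029,0,0,0,0.0259,1],[0.0302,-0.0031,0,0,0,0.0296,1],[0.0326,-0.0033,0,0,0,0.0333,1],[0.035,-0.0034,0,0,0,0.037,1],[0.0374,-0.0034,0,0,0,0.0407,1],[0.0398,-0.0034,0,0,0,0.0444,1]])

```text
t: 28.75
ee_pos: [465.0, 49.4, 74.1]
orientation: [180.0, -0.0, 49.8]
force: [-2.3, -3.4, 2.3]
grip_width: -0.1
gripper_force: 1.9
```

```bash
cat >> h.py <<'E'
def tq():
    s=readout.observe();f=np.array(s['force'])[:2]@RS;p=(np.array(s['ee_pos'])[:2]-T0)@RS
    a=np.radians(93.9-s['orientation'][2]);t=np.array([np.sin(a),np.cos(a)]);print('phi',np.degrees(a).round(1),'Ft',-(f@t).round(2),'Fr',(f@[-t[1],t[0]]).round(2),'Nm@80',-(f@t*.08).round(3),p.round(1),s['t'])
E
python3 -c "
from h import *
tq();arc(44,80,21,48,4);arc(48,80,21,50,2)
arc(48,80,21,49,1)"
```

```text
phi 44.1 Ft 4.09 Fr -0.46 Nm@80 0.327 [-72.4  40.7] 28.75
[[0.0017, -0.0004, 0, 0, 0, np.float64(0.0028), 1], [0.0035, -0.0009, 0, 0, 0, np.float64(0.0056), 1], [0.0053, -0.0012, 0, 0, 0, np.float64(0.0083), 1], [0.007, -0.0016, 0, 0, 0, np.float64(0.0111), 1]]
[[0.0017, -0.0004, 0, 0, 0, np.float64(0.0028), 1], [0.0035, -0.0009, 0, 0, 0, np.float64(0.0056), 1]]
[[0.0017, -0.0004, 0, 0, 0, np.float64(0.0028), 1]]
```

play_rows(plan=[[0.0017,-0.0004,0,0,0,0.0028,1],[0.0035,-0.0009,0,0,0,0.0056,1],[0.0053,-0.0012,0,0,0,0.0083,1],[0.007,-0.0016,0,0,0,0.0111,1]])

```text
t: 29.15
ee_pos: [467.6, 54.5, 74.0]
orientation: [-180.0, 0.0, 45.9]
force: [-1.5, -3.1, 2.1]
grip_width: 0.4
gripper_force: 1.9
```

```bash
python3 -c "
from h import *
tq()"
```

```text
phi 48.0 Ft 3.28 Fr -1.06 Nm@80 0.262 [-69.5  45.6] 29.15
```

play_rows(plan=[[0.0017,-0.0004,0,0,0,0.0028,1],[0.0035,-0.0009,0,0,0,0.0056,1],[0.0053,-0.0012,0,0,0,0.0083,1]])

```text
t: 29.45
ee_pos: [469.8, 58.2, 74.1]
orientation: [-180.0, 0.0, 42.9]
force: [-2.1, -3.4, 3.2]
grip_width: -0.1
gripper_force: 2.1
```

```bash
python3 -c "
from h import *
tq()"
```

```text
phi 51.0 Ft 3.8 Fr -1.06 Nm@80 0.304 [-67.   49.2] 29.45
```

play_rows(plan=[[0.0017,-0.0004,0,0,0,0.0028,1],[0.0035,-0.0009,0,0,0,0.0056,1],[0.0053,-0.0012,0,0,0,0.0083,1]])

```text
t: 29.75
ee_pos: [472.2, 61.8, 74.0]
orientation: [-180.0, 0.0, 39.9]
force: [-3.9, -3.4, 3.4]
grip_width: -0.5
gripper_force: 2.7
```

```bash
python3 -c "
from h import *
tq()"
```

```text
phi 54.0 Ft 5.21 Fr -0.13 Nm@80 0.416 [-64.4  52.6] 29.75
```

play_rows(plan=[[0.0017,-0.0004,0,0,0,0.0028,1],[0.0035,-0.0009,0,0,0,0.0056,1],[0.0053,-0.0012,0,0,0,0.0083,1]])

```text
t: 30.05
ee_pos: [474.7, 65.2, 74.0]
orientation: [-180.0, 0.0, 36.9]
force: [-5.7, -3.7, 4.6]
grip_width: 0.2
gripper_force: 3.3
```

```bash
python3 -c "
from h import *
tq();P=lambda f,r,t:(f,tool(f,r,t))
way(57,tool(57,80,21),[(*P(57,82,29),1),(*P(57,120,33),1),(*P(50,145,33),1),(*P(30,150,30),2),(*P(10,150,31),2),(*P(-7,150,32),2),(*P(-15,150,32),3),(*P(-15,110,32),1),(*P(-15,80,29),3)])"
```

```text
phi 57.0 Ft 6.76 Fr 0.51 Nm@80 0.541 [-61.7  55.8] 30.05
[[-0.01, -0.0025, 0, 0, 0, 0.0, 1], [-0.015, -0.05, 0, 0, 0, 0.0, 1], [-0.0368, -0.0749, 0, 0, 0, -0.0194, 1], [-0.0923, -0.05, 0, 0, 0, -0.075, 1], [-0.0923, -0.05, 0, 0, 0, -0.075, 1], [-0.1373, 0.0005, 0, 0, 0, -0.1306, 1], [-0.1373, 0.0005, 0, 0, 0, -0.1306, 1], [-0.1598, 0.0538, 0, 0, 0, -0.1778, 1], [-0.1598, 0.0538, 0, 0, 0, -0.1778, 1], [-0.1644, 0.0801, 0, 0, 0, -0.2, 1], [-0.1644, 0.0801, 0, 0, 0, -0.2, 1], [-0.1644, 0.0801, 0, 0, 0, -0.2, 1], [-0.1169, 0.0956, 0, 0, 0, -0.2, 1], [-0.0801, 0.1036, 0, 0, 0, -0.2, 1], [-0.0801, 0.1036, 0, 0, 0, -0.2, 1], [-0.0801, 0.1036, 0, 0, 0, -0.2, 1]]
```

Clearly stiffer, at about 0.49 N·m. One more degree will bring it to the target, then I'll back away.

play_rows(plan=[[0.0009,-0.0002,0,0,0,0.0014,1],[0.0017,-0.0004,0,0,0,0.0028,1]])

```text
t: 30.25
ee_pos: [475.5, 66.3, 74.0]
orientation: [-180.0, 0.0, 35.9]
force: [-6.0, -4.2, 5.3]
grip_width: 0.1
gripper_force: 3.5
```

```bash
python3 -c "
from h import *
tq()"
```

```text
phi 58.0 Ft 7.31 Fr 0.06 Nm@80 0.584 [-60.8  56.8] 30.25
```

play_rows(plan=[[-0.004,0,0,0,0,0,1],[-0.011,-0.003,0,0,0,0,1],[-0.015,-0.03,0,0,0,0,1],[-0.015,-0.07,0,0,0,0,1],[-0.015,-0.07,0,0,0,0,1],[-0.015,-0.07,-0.06,0,0,0,1],[-0.015,-0.07,-0.12,0,0,0,1],[-0.015,-0.07,-0.17,0,0,0,1],[-0.015,-0.07,-0.17,0,0,0,1],[-0.015,-0.07,-0.17,0,0,0,1]])

```text
t: 31.25
ee_pos: [433.4, 104.4, 210.5]
orientation: [180.0, -0.1, 36.0]
force: [0.4, -0.5, -0.1]
grip_width: -0.0
gripper_force: 0.0
```

```bash
python3 -c "
from h import *
force();pic('m7.png')"
```

```text
31.25 S [-100.2   97.7] 210.5 Fstand [ 0.41 -0.52] -0.11
```

View pics/m7.png

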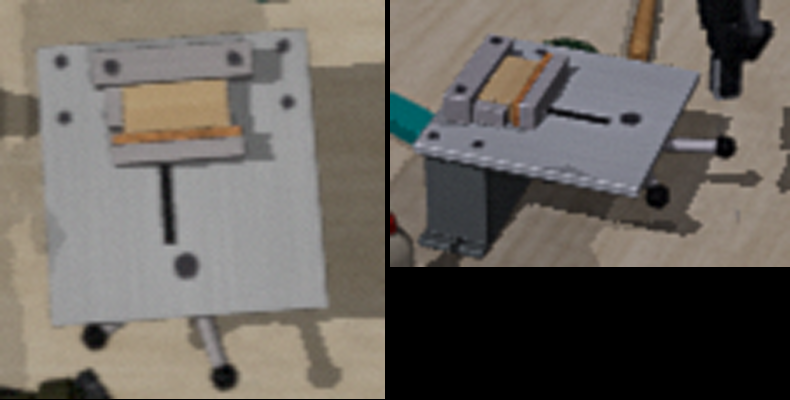

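The last picture shows the blank square between both jaws at (177,105), with its left end on the stop at (122,105). The robot is clear, so I'm handing in.

```bash
python3 -c "
from h import *
print(ticket.job_done())"
```

```text
the job is handed in; nothing more can be done
None
```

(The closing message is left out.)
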